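Pin a half-lapped frame corner and hold it true with a carpenter's square

TASK

Take the long dowel out of the pocket tray, stand it in the hole through the corner joint of the wooden frame, right down to the bench, and let go of it. Then take the triangular carpenter's square, lay it flat on the bench in the frame's inside corner and press it in until one edge sits flush along the clamped plate and the other flush along the leaning stud, swinging the stud out until it is truly square to the plate but no further. Finish while still holding the square there with the gripper, pressed against both timbers; leave the two short dowels in their pockets and everything else on the bench where it is.

Things in the scene. Friction and masses are not known exactly. Their poses are not given: they have to be found in the camera images.
- dowel_mid (a point): the long dowel: plain hardwood, 16 mm diameter, 75 mm long, lower edge slightly chamfered, 12 g. It stands upright in one of the tray's three pockets (which one varies); the other two hold short dowels. The point is on its axis, half-way up; z points up along it. In its pocket its foot is 8 mm and its top 83 mm above the bench.
- dowel: the same long dowel as a solid; origin at the middle of its foot, z up along it.
- tray: black moulded pocket tray, fixed, 56 mm (its x) by 145 mm (its y) by 30 mm high; origin under its centre. Three round pockets 17.5 mm wide and 22 mm deep (floor 8 mm above the bench) in a row along its y axis at y = -45, 0 and +45 mm.
- stub_a_mid (a point): a short dowel, 16 mm diameter, 40 mm long, standing in another pocket of the tray (top 48 mm above the bench); point at its centre. Not to be used.
- stub_b_mid (a point): the other short dowel, alike.
- plate: the plate: pale timber 64 mm wide, 38 mm high, lying flat, fixed by a toggle clamp with a red handle. Origin on the bench under the dowel hole, mid-joint; x, y level. It runs from y = -32 mm (lap end) to +248 mm; its inner face is the plane x = +32 mm. The clamp is at y = 180 to 230, x = +10 to -180 mm, at most 85 mm high.
- hole (a point): mouth of the dowel hole: on the hole's axis at the top of the joint, 38 mm above the bench; same axes as the plate. The hole is 17.5 mm wide with a small chamfer, upright, and goes through both lapped timbers to the bench, so the long dowel stands 37 mm proud when home (its centre 37.5 mm above the bench).
- corner (a point): the inside corner of the frame when it is square: x = +32, y = +32 mm from the plate's origin, 10 mm above the bench, same axes as the plate. The square belongs on the +x +y side of it, with one outer edge along the plate's inner face (running +y) and one along the stud's inner face (running +x).
- stud_face (a point): point on the inner face of the stud, 110 mm from the pivot (the dowel hole) and 19 mm up. The stud: the same timber, 64 mm wide, 38 mm high, lying on the bench, half-lapped over the plate and running 248 mm to the plate's +x side; it only pivots about the hole. x runs along it, y points out of the inner face; when square its axes are the plate's.
- stud (a joint): lean of the stud, rad: 0 = square to the plate, positive = its free end leans in towards plate +y, the inside corner being too tight (0.04 to 0.10 at the start), negative = past square. Stiff, stays where left: it takes about 1.3 N m to turn, some 7 N from the far tip of the square's leg, but 10 to 30 N once the square lies flush on it.
- square_grip (a point): the carpenter's square's bar: middle of its long bar (20 mm wide, 20 mm thick), half-way up: 10 mm above the bench as it lies. Axes: the two legs run along +x and +y from the heel (right angle) at x = y = -75.4 mm, so the outer edges are the planes x = -75.4 and y = -75.4 mm. Fully home the axes agree with the plate's and this point is at x = y = 75.4 mm from the inside corner.
- square: the carpenter's square: an aluminium right triangle with an open middle, 20 mm thick, 0.2 to 0.4 kg, lying flat. Two legs 150 mm long, 22 mm wide; the heel's tip is cut back 10 mm; a straight bar joins the legs' far ends at 45 degrees. The open middle leaves 65 mm inwards of the bar. Origin on the underside, 10 mm below point square_grip, same axes.
- tape_measure: bystander: yellow and black tape measure, 45 x 72 x 68 mm high.
- masking_tape: bystander: roll of masking tape lying flat, 100 mm wide, 24 mm high.
- screw_box: bystander: cardboard box of screws, 65 x 110 x 45 mm high.
- pencil: bystander: flat red carpenter's pencil, 165 mm long.
- hammer: bystander: hammer lying at the far right of the bench.
- drill: bystander: cordless drill standing on its battery at the left, 235 mm high.

How it is judged:
By the outcome, as a careful person would: the job done as asked, in the order asked, and still so for the second after the job is handed in, while the arm keeps its last pose, push and grip.
It also fails if it takes over 69 s, if anything falls off the work surface, if the arm or the gripper's body presses on something with over 40 N, if the wrist force passes 120 N, or if a joint passes its speed limit or range.

ROBOT

A 7-joint arm with a two-finger parallel gripper is mounted at the origin on the work surface. World frame = base frame: x ahead of the robot, y to its left, z up, the work surface at z = 0. Lengths are in m, angles in rad, forces in N, time in s.
With the tool pointing down it reaches from about 0.35 to 0.9 m from the base axis. Payload 19.9 kg.
Tool frame: the origin (TCP) lies midway between the tips of the shut fingers; the grasp point (between the pads) lies 19 mm behind it (grasp_offset is the z of the grasp point in the tool frame, in m); z points along the fingers, y is the direction in which the jaws open and shut (so a half turn about z gives the same grasp; the last joint's range is limited). The gripper opens to 85 mm and grips with 20 to 120 N. Pads are 22 mm wide; open, the fingers measure 114 mm over their backs; the gripper's body (76 mm by 85 mm) begins 54 mm behind the grasp point. The pads swing forward as they close: fully open they stand 13 mm farther back than shut.
Start: joints at [-1.254, 0.417, -0.01, 1.614, 0.005, 1.111, -0.053], TCP at [0.219, 0.585, 0.231] pointing down, gripper open.
Joint ranges: [-2.81, 2.81], [-0.39, 2.02], [-1.27, 1.25], [0.06, 2.57], [-1.19, 4.33], [0.19, 2], [-2.82, 2.82]. Speed limits (rad/s): [1.89, 1.89, 2.39, 2.39, 3.01, 3.01, 3.01].

INTERFACE

Orientations are given as a rotation vector (axis times angle).
In Python, from rig import move_pose, servo_line, movej, gripper_open, close_gripper, dwell, solve_ik, state, camera, calibration, Unreachable, job_done, masks_of, grasp_offset gives the robot as it stands. Calls block until the motion is done:
- move_pose(position, orientation): joint-space move of the TCP to a pose.
- servo_line(position, rotation=None, speed=0.15, contact_N=None): straight line of the TCP; rotation=None keeps the orientation; speed is the mean speed in m/s. With contact_N (N) it stops when the force on the tool has changed by that much, and returns True; else False.
- movej(angles): joint-space move.
- gripper_open() and close_gripper(f_grip=None): open the fingers fully, or close them until they stop; f_grip is the grip in N (None keeps the last).
- dwell(seconds).
- solve_ik(position, orientation): joint angles nearest the present ones, or None.
- state(): the state.
- camera(name): name is "scene" or "top" or "wrist"; returns (picture, depth): 384x512x3 uint8, blue, green, red; 384x512 float32, m along the optical axis (not along the pixel's ray), 0 where there is no reading.
- calibration(name): a dict with "fx", "fy", "cx", "cy" (pixels), "D" ([k1, k2, p1, p2, k3] as OpenCV has them; the pictures are not rectified), "eye" and "orientation" of the camera in the world. Camera axes: x right, y up, looking along -z (the intrinsics and any distortion apply to the point x, -y, -z); pixel columns grow to the right and rows downward; lengths in m; the calibration is good to about 2 mm. A picture is of the moment at which its call begins: read the wrist's pose just before it. calibration takes no time and is no camera call; for the wrist camera it gives the pose at the moment of the call.
A pose or a line that the arm cannot do raises Unreachable and nothing moves.
- job_done(): hands the job in, once; it reports no verdict.
Trained networks look in the newest picture that a camera, given by its name, has taken for a name from the list of things; names that differ only in an ending like _2 or _b are one class to them, and where a whole thing is asked for, a point or a joint stands for the part that bears it (a point fixed in the world has none). Each returns a list of dicts, best first, with "confidence" (0 to 1); they miss things now and then, are a little off and sometimes report something else, mostly with a low value. They report only what shows in the picture. A call takes as long as a camera call.
- masks_of(camera, thing): "pixels" (384x512 bool, what is visible of it) and "rect" ([left, top, right, bottom] in pixels, round what is visible of it).
The state is a dict: "clock": time; "joint_positions": joint angles; "joint_vel": joint speeds; "joint_torque": joint torques, N m; "eef_pos": TCP position; "eef_rot": TCP orientation; "force": force on the tool from outside, world axes, zero at the start; "wrist_torque": the same for the moment, N m; "gripper_width": opening from 0.0 (shut) to 1.0 (fully open).
Only numpy, scipy, OpenCV 4.12 (cv2) and the standard library are available. Lean on these libraries where they do the work, as an engineer would, in place of code of your own. Each camera call takes 0.05 s, during which the arm holds its last target.

## Working session

There is one attempt and no reset: what is moved stays moved. The work goes in short steps, each a Python script; the robot and the scene stay as the last script left them, time stands still between calls to the robot, and variables do not carry over. Pictures are saved under pics/ and viewed, and the job is handed in when it is done.

```bash
ls; mkdir -p pics; python3 - <<'E'
from rig import *
import cv2
for n in ["scene","top","wrist"]:
    c=calibration(n); p,d=camera(n); cv2.imwrite(f"pics/a_{n}.png",p); print(n,c)
print(state(), grasp_offset)
E
```

```text
pics
scene {'fx': 408.4015650470992, 'fy': 408.4015650470992, 'cx': 251.75169309353223, 'cy': 191.72765103487308, 'D': array([-0.04983209,  0.        ,  0.        ,  0.        ,  0.        ]), 'eye': array([ 1.42311464, -0.58716726,  0.92460617]), 'orientation': array([0.85197581, 0.43768569, 0.83525621])}
top {'fx': 453.4714447320274, 'fy': 453.4714447320274, 'cx': 255.53195653720772, 'cy': 192.17835003405725, 'D': array([-0.00896224,  0.        ,  0.        ,  0.        ,  0.        ]), 'eye': array([0.37506726, 0.08559461, 1.61061494]), 'orientation': array([ 0.06770581, -0.07291382, -1.561321  ])}
wrist {'fx': 306.833315736103, 'fy': 306.833315736103, 'cx': 258.5346946037296, 'cy': 190.25714068967676, 'D': array([-0.05634184,  0.        ,  0.        ,  0.        ,  0.        ]), 'eye': array([0.15389205, 0.61006186, 0.37423403]), 'orientation': array([-0.24584737, -0.16742364,  1.20380845])}
{'clock': 0.15, 'joint_positions': array([-1.25448152,  0.41784259, -0.01031713,  1.61400248,  0.00469703,
        1.11069981, -0.05299776]), 'joint_vel': array([ 0.00039828, -0.00189457,  0.00033116, -0.00213724,  0.00199094,
        0.00125656,  0.00012189]), 'joint_torque': array([ 1.55928643e-03, -8.64741611e+01,  6.79809228e-01, -4.35064960e+01,
        1.92265474e-02,  5.69678450e-03, -8.75461478e-05]), 'eef_pos': array([0.21880141, 0.58517971, 0.23081438]), 'eef_rot': array([-5.59010362e-01, -3.09135939e+00,  1.45030472e-03]), 'force': array([-0.39294452,  0.1506246 ,  0.2258867 ]), 'wrist_torque': array([ 0.00617122, -0.03497644, -0.0226806 ]), 'gripper_width': 0.9955457673399981} -0.0187
```

View pics/a_scene.png

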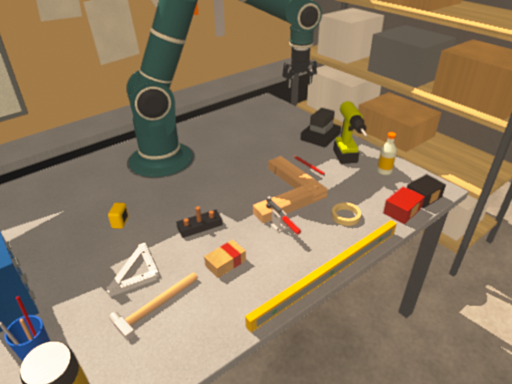

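View pics/a_top.png

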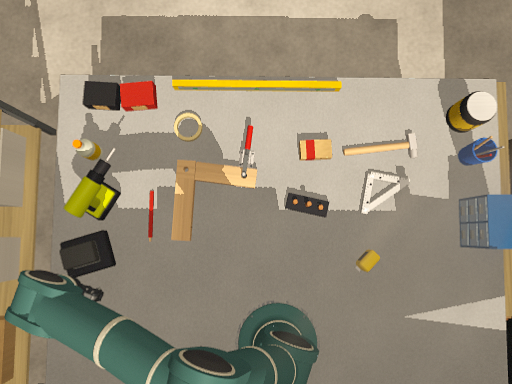

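View pics/a_wrist.png

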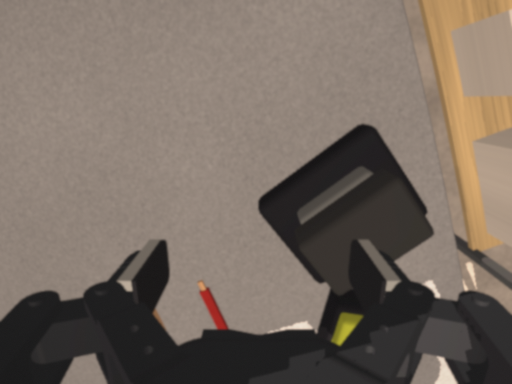

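```bash
cat > h.py <<'E'
import numpy as np, cv2
from scipy.spatial.transform import Rotation as R
import rig
def rays(cal,uv):
    K=np.array([[cal['fx'],0,cal['cx']],[0,cal['fy'],cal['cy']],[0,0,1.]])
    n=cv2.undistortPoints(np.asarray(uv,float).reshape(-1,1,2),K,np.asarray(cal['D'],float)).reshape(-1,2)
    d=np.c_[n[:,0],-n[:,1],-np.ones(len(n))]
    return R.from_rotvec(cal['orientation']).apply(d)   # times depth
def at_z(cal,uv,z):
    d=rays(cal,uv); e=np.asarray(cal['eye']); z=np.broadcast_to(z,(len(d),))
    return e+d*((z-e[2])/d[:,2])[:,None]
def at_depth(cal,uv,dep):
    return np.asarray(cal['eye'])+rays(cal,uv)*np.asarray(dep).reshape(-1,1)
def cloud(cal,depth):
    v,u=np.mgrid[0:depth.shape[0],0:depth.shape[1]]
    P=at_depth(cal,np.c_[u.ravel(),v.ravel()],depth.ravel()).reshape(*depth.shape,3)
    P[depth<=0]=np.nan
    return P
def project(cal,P):
    K=np.array([[cal['fx'],0,cal['cx']],[0,cal['fy'],cal['cy']],[0,0,1.]])
    p=R.from_rotvec(cal['orientation']).inv().apply(np.atleast_2d(P)-cal['eye'])*[1,-1,-1]
    return cv2.projectPoints(p,np.zeros(3),np.zeros(3),K,np.asarray(cal['D'],float))[0].reshape(-1,2)
def down(yaw):
    # tool z down, tool y axis at angle yaw in world xy
    y=np.array([np.cos(yaw),np.sin(yaw),0]); z=np.array([0,0,-1.]); x=np.cross(y,z)
    return R.from_matrix(np.c_[x,y,z]).as_rotvec()
def snap(name,f):
    cal=rig.calibration(name); p,d=rig.camera(name); cv2.imwrite(f'pics/{f}.png',p)
    np.savez(f'pics/{f}.npz',p=p,d=d,**{'c_'+k:v for k,v in cal.items()}); return cal,p,d
def load(f):
    z=np.load(f'pics/{f}.npz'); cal={k[2:]:z[k] for k in z.files if k.startswith('c_')}
    return cal,z['p'],z['d']
E
python3 - <<'E'
from h import *; from rig import *
cal,p,d=snap("top","t0")
P=cloud(cal,d)
for t in ["dowel","tray","stub_a_mid","plate","stud","square","masking_tape","screw_box","pencil","tape_measure","drill"]:
    for m in masks_of("top",t)[:3]:
        Q=P[m["pixels"]]; Q=Q[~np.isnan(Q[:,0])]
        print(t,round(m["confidence"],2),m["rect"],len(Q),np.median(Q,0).round(3),Q[:,2].min().round(3),Q[:,2].max().round(3))
        np.save(f"pics/m_{t}.npy",m["pixels"]) if m is not None else 0
        r=cv2.minAreaRect(Q[:,:2].astype(np.float32)*1000); print('   ',np.round(r[0]),np.round(r[1]),round(r[2],1))
print(d[100,50],P[240,330])
cv2.imwrite("pics/t0z.png",cv2.resize(p[140:260,140:420],None,fx=2.8,fy=2.8,interpolation=cv2.INTER_CUBIC))
E
```

```text
tray 0.59 [286.0, 194.0, 330.2, 217.4] 576 [ 0.474 -0.099  0.03 ] 0.007 0.04
    [475. -99.] [144.  56.] 77.9
plate 0.65 [194.3, 126.9, 257.9, 185.7] 1497 [0.586 0.151 0.039] -0.009 0.08
    [642. 186.] [213. 211.] 89.3
stud 0.78 [169.5, 162.0, 197.9, 241.3] 1525 [0.483 0.331 0.038] -0.002 0.051
    [487. 336.] [ 73. 278.] 86.8
square 0.72 [361.7, 172.3, 408.5, 217.7] 852 [ 0.534 -0.35   0.019] -0.009 0.032
    [ 542. -353.] [113. 209.] 34.6
square 0.41 [62.5, 153.5, 124.3, 222.1] 1916 [0.491 0.602 0.213] -0.006 0.239
    [534. 634.] [156. 271.] 59.9
square 0.39 [194.3, 125.7, 253.1, 189.0] 1454 [0.586 0.153 0.039] -0.009 0.08
    [633. 190.] [210. 207.] 3.7
masking_tape 0.7 [174.2, 111.1, 204.7, 141.8] 316 [0.752 0.325 0.023] -0.001 0.033
    [751. 325.] [100.  96.] 42.7
screw_box 0.79 [297.4, 139.2, 333.3, 159.1] 649 [ 0.666 -0.126  0.044] 0.001 0.055
    [ 670. -128.] [ 67. 111.] 3.2
pencil 0.63 [148.6, 190.3, 154.6, 241.0] 214 [0.437 0.451 0.008] -0.008 0.018
    [434. 451.] [173.  20.] 1.3
tape_measure 0.69 [357.3, 252.3, 380.9, 272.4] 328 [ 0.283 -0.298  0.066] 0.0 0.079
    [ 281. -300.] [45. 80.] 50.7
drill 0.98 [65.4, 153.3, 124.4, 223.1] 1980 [0.492 0.603 0.212] -0.01 0.239
    [534. 635.] [156. 277.] 59.9
2.3957734 [ 0.3523121  -0.18373635  0.00071519]
```

View pics/t0z.png

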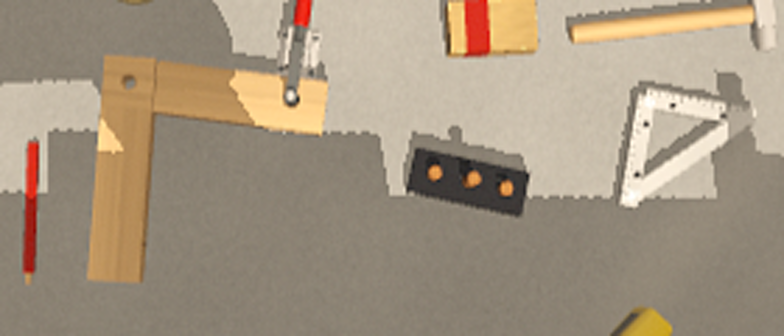

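```bash
python3 - <<'E'
from h import *; from rig import *
s=state(); Rt=R.from_rotvec(s['eef_rot']); c=calibration('wrist')
print('tool axes',Rt.as_matrix().round(3))
print('cam in tool',Rt.inv().apply(c['eye']-s['eef_pos']), 'view dir in tool',Rt.inv().apply(R.from_rotvec(c['orientation']).apply([0,0,-1])))
cal,p,d=load('t0'); P=cloud(cal,d)
# tray pockets heights
for uv in [(295,202),(309,204),(321,207)]:
    print(uv,P[uv[1]-2:uv[1]+3,uv[0]-2:uv[0]+3,2].round(3).max(), np.round(at_depth(cal,[uv],[d[uv[1],uv[0]]]),3))
for pos in [(0.474,-0.099,0.2),(0.58,0.33,0.2),(0.53,-0.35,0.2)]:
  for y in [-12,168,-102,78]:
    q=solve_ik(np.array(pos),down(np.radians(y))); print(pos,y,None if q is None else np.round(q,2))
E
```

```text
tool axes [[-0.937  0.35   0.   ]
 [ 0.35   0.937 -0.   ]
 [-0.    -0.    -1.   ]]
cam in tool [ 0.06947136  0.00049208 -0.14351082] view dir in tool [-0.27592327 -0.00146062  0.96117855]
(295, 202) 0.054 [[ 0.483 -0.056  0.048]]
(309, 204) 0.089 [[ 0.474 -0.1    0.078]]
(321, 207) 0.055 [[ 0.466 -0.145  0.049]]
(0.474, -0.099, 0.2) -12 [-0.62  0.28  0.89  2.01 -0.27  0.97  0.2 ]
(0.474, -0.099, 0.2) 168 [ 1.05  0.38 -1.08  1.96  0.39  1.03  2.72]
(0.474, -0.099, 0.2) -102 [-0.7   0.32  1.    2.01 -0.32  0.98 -1.32]
(0.474, -0.099, 0.2) 78 [-0.52  0.25  0.77  2.01 -0.21  0.96  1.72]
(0.58, 0.33, 0.2) -12 [-0.84  0.55  0.39  1.54 -0.22  1.1  -0.6 ]
(0.58, 0.33, 0.2) 168 [-0.45  0.53 -0.16  1.52  0.09  1.1   2.3 ]
(0.58, 0.33, 0.2) -102 [-1.02  0.6   0.67  1.55 -0.4   1.13 -2.04]
(0.58, 0.33, 0.2) 78 [-0.64  0.52  0.11  1.53 -0.06  1.09  0.85]
(0.53, -0.35, 0.2) -12 [-0.04  0.59  0.82  1.64 -0.47  1.12  0.7 ]
(0.53, -0.35, 0.2) 168 [-0.17  0.71  1.08  1.64 -0.67  1.2  -2.29]
(0.53, -0.35, 0.2) -102 [-0.04  0.59  0.83  1.64 -0.48  1.12 -0.87]
(0.53, -0.35, 0.2) 78 [-0.13  0.66  0.98  1.64 -0.59  1.17  2.37]
```

```bash
python3 - <<'E'
from h import *; from rig import *
movej([0.2,0.36,0,1.8,0,1.0,0.0]); print(state()['clock'])
move_pose([0.474,-0.100,0.20],down(np.radians(-12)))
s=state(); print(s['clock'],s['joint_positions'].round(2),s['eef_pos'],s['force'])
cal,p,d=snap('wrist','w0')
for m in masks_of('wrist','dowel')[:2]: print(m['confidence'],m['rect'])
print(project(cal,[[0.474,-0.1,0.083]]))
E
```

```text
3.5583
3.9833 [ 0.16  0.2  -0.02  1.99  0.    0.95 -0.07] [ 0.47390617 -0.09924362  0.20062753] [-0.07953457 -0.18889189  0.21809808]
0.68 [251.6, 165.4, 274.0, 192.9]
[[258.13376572 185.72121089]]
```

View pics/w0.png

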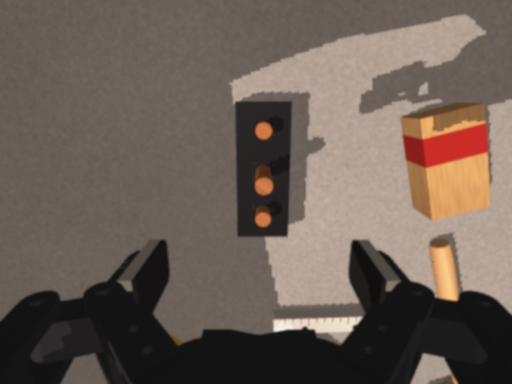

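```bash
python3 - <<'E'
from h import *
cal,p,d=load('w0'); P=cloud(cal,d)
for zlo,zhi,zt in [(0.078,0.1,.083),(0.043,0.052,.048)]:
    m=((P[...,2]>zlo)&(P[...,2]<zhi)); m[:,:230]=0; m[:,300:]=0; m[240:]=0;m[:100]=0
    n,l,st,ce=cv2.connectedComponentsWithStats(m.astype(np.uint8))
    for i in range(1,n):
        if st[i,4]>30:
            print(st[i],ce[i],at_z(cal,[ce[i]],zt), P[l==i].mean(0))
m=((P[...,2]>.024)&(P[...,2]<.036)); m[:,:230]=0; m[:,300:]=0; m[240:]=0;m[:100]=0
r=cv2.minAreaRect((P[m][:,:2]*1000).astype(np.float32));print(r)
cv2.imwrite('pics/w0z.png',cv2.resize(p[100:240,200:330],None,fx=4,fy=4,interpolation=cv2.INTER_CUBIC))
# dark tray in color
E
```

```text
[255 176  18  19 265] [263.4754717  185.14339623] [[ 0.47871539 -0.10046327  0.083     ]] [ 0.47874156 -0.10027921  0.08372658]
[255 122  17  18 222] [263.23423423 130.35135135] [[ 0.4881585  -0.05683213  0.048     ]] [ 0.48815774 -0.05676173  0.04892003]
[255 211  16  16 195] [262.55897436 218.51282051] [[ 0.46920839 -0.14456031  0.048     ]] [ 0.46924706 -0.14433288  0.04861609]
((478.6103820800781, -101.1209487915039), (145.1519012451172, 56.17354202270508), 77.85438537597656)
```

View pics/w0z.png

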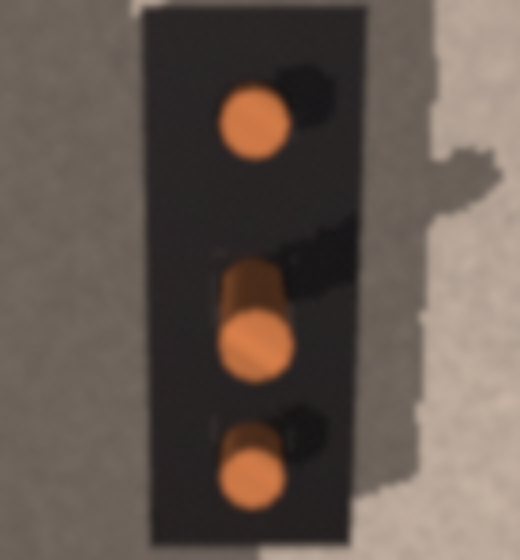

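```bash
cat >> h.py <<'E'
def blobs(cal,d,zlo,zhi,box,zt,mn=30):
    P=cloud(cal,d); m=(P[...,2]>zlo)&(P[...,2]<zhi); k=np.zeros_like(m); k[box[1]:box[3],box[0]:box[2]]=1; m&=k
    n,l,st,ce=cv2.connectedComponentsWithStats(m.astype(np.uint8))
    return [(st[i],ce[i],at_z(cal,[ce[i]],zt)[0]) for i in range(1,n) if st[i,4]>mn]
E
python3 - <<'E'
from h import *; from rig import *
servo_line([0.4787,-0.1007,0.13],speed=0.2)
cal,p,d=snap('wrist','w1')
b=blobs(cal,d,.078,.1,(200,60,320,260),.083); print(b)
t=max(b,key=lambda x:x[0][4])[2]
servo_line([t[0],t[1],0.051],speed=0.12)
s0=state(); print(s0['clock'],s0['eef_pos'],s0['force'])
close_gripper(20); dwell(.2)
s=state(); print(s['clock'],s['eef_pos'],s['force'],s['wrist_torque'],s['gripper_width'])
E
```

```text
[(array([246, 199,  24,  26, 478], dtype=int32), array([257.32845188, 211.82426778]), array([ 0.47877044, -0.1002503 ,  0.083     ]))]
5.4417 [ 0.47927513 -0.10036437  0.05172352] [ 0.38792169 -0.8555693   1.4181124 ]
6.275 [ 0.4789161  -0.10027506  0.05112471] [-0.48407303  0.67826378  4.6533126 ] [-0.02922663  0.16765303  0.0576403 ] 0.17671837730693213
```

View pics/w1.png

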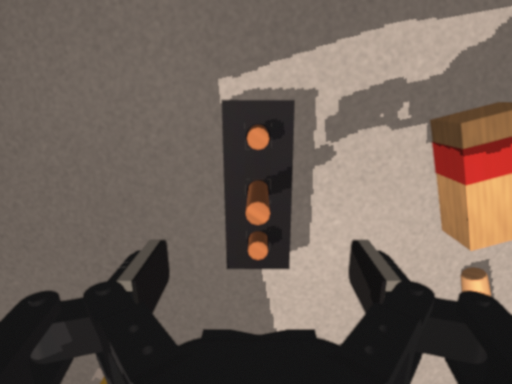

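```bash
python3 - <<'E'
from h import *; from rig import *
close_gripper(40)
servo_line([0.4789,-0.1003,0.16],speed=0.2)
s=state(); print(s['clock'],s['force'],s['gripper_width'])
cal,p,d=load('t0')
h=at_z(cal,[[140+129/2.8,140+82/2.8]],.038)[0]; print('hole top est',h)
c=calibration('wrist'); Rt=R.from_rotvec(s['eef_rot'])
print(project(c,s['eef_pos']+Rt.apply([[0,0,0],[0,0,.043]])))
yaw=np.radians(25); x=R.from_rotvec(down(yaw)).apply([1,0,0]); print(x)
move_pose(h*[1,1,0]+[0,0,.17]-0.035*x,down(yaw))
s=state(); print(s['clock'],s['joint_positions'].round(2),s['eef_pos'])
cal,p,d=snap('wrist','w2')
print(project(cal,[h]))
E
```

```text
7.1833 [-0.10889115 -0.43593056 -0.25073546] 0.17254020442214313
hole top est [0.59472024 0.32447691 0.038     ]
[[257.70050865 244.46240842]
 [257.84714872 214.88453678]]
[-4.22618262e-01  9.06307787e-01 -4.77826704e-16]
8.7167 [-0.3   0.58 -0.28  1.52  0.17  1.06 -0.18] [0.61006065 0.29085033 0.17001509]
[[258.30387182 140.32792505]]
```

View pics/w2.png

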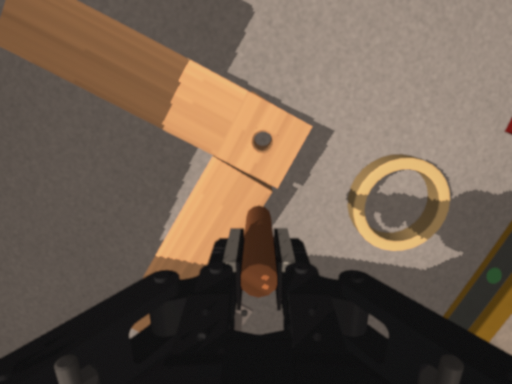

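```bash
cat >> h.py <<'E'
def hole_of(cal,p,uv,r=22,thr=None,z=.038):
    g=cv2.cvtColor(p,cv2.COLOR_BGR2GRAY); u,v=map(int,uv); s=cv2.resize(g[v-r:v+r,u-r:u+r],None,fx=8,fy=8,interpolation=cv2.INTER_CUBIC)
    t,b=cv2.threshold(s,0 if thr is None else thr,255,cv2.THRESH_BINARY_INV+(cv2.THRESH_OTSU if thr is None else 0))
    cs,_=cv2.findContours(b,cv2.RETR_EXTERNAL,cv2.CHAIN_APPROX_NONE)
    c=min((c for c in cs if cv2.contourArea(c)>1500),key=lambda c:np.hypot(*(np.array(cv2.minEnclosingCircle(c)[0])-4*2*r)))
    px=(c.reshape(-1,2)+.5)/8-.5+[u-r,v-r]
    W=at_z(cal,px,z)[:,:2]
    A=np.c_[2*W,np.ones(len(W))]; sol=np.linalg.lstsq(A,(W**2).sum(1),rcond=None)[0]
    rad=np.sqrt(sol[2]+sol[0]**2+sol[1]**2)
    return sol[:2],rad,t,px.mean(0)
E
python3 - <<'E'
from h import *
cal,p,d=load('w2')
for thr in [None,70,90,110]: print(hole_of(cal,p,(262,140),thr=thr))
P=cloud(cal,d); m=(P[...,2]>.03)&(P[...,2]<.045); m[200:]=0
print(np.nanmedian(P[...,2][100:130,240:255]))
cv2.imwrite('pics/w2z.png',cv2.resize(p[100:300,160:340],None,fx=3,fy=3,interpolation=cv2.INTER_CUBIC))
E
```

```text
(array([0.59790521, 0.32521117]), np.float64(0.009143638448475723), 134.0, array([261.82895435, 140.94280786]))Traceback (most recent call last):
  File "<stdin>", line 3, in <module>
  File "h.py", line 41, in hole_of
    c=min((c for c in cs if cv2.contourArea(c)>1500),key=lambda c:np.hypot(*(np.array(cv2.minEnclosingCircle(c)[0])-4*2*r)))
ValueError: min() iterable argument is empty
```

```bash
python3 - <<'E'
from h import *; from rig import *
h=np.array([0.5979,0.3252])
servo_line([*h,.10],speed=0.2)
s=state(); print(s['clock'],s['eef_pos'],s['force'])
cal,p,d=snap('wrist','w3')
e=s['eef_pos']; servo_line([*h,.088],speed=0.1)
hit=servo_line([*h,.062],speed=0.04,contact_N=6)
s=state(); print(hit,s['clock'],s['eef_pos'],s['force'])
E
```

```text
9.3083 [0.59851876 0.32464129 0.10071049] [ 0.66875117 -0.28732592  0.93944506]
False 10.425 [0.59780649 0.32538651 0.06194179] [ 0.94072734  2.86528387 -3.24833701]
```

View pics/w3.png

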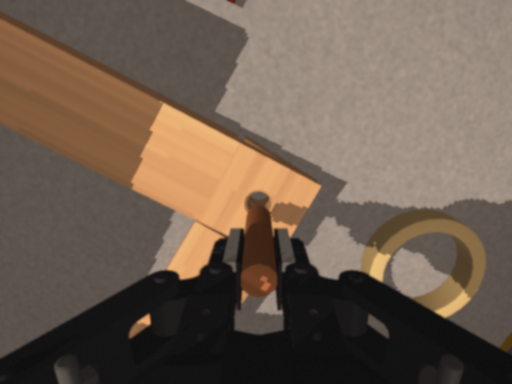

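```bash
python3 - <<'E'
from h import *; from rig import *
h=np.array([0.5979,0.3252])
hit=servo_line([*h,.0395],speed=0.04,contact_N=10)
s=state(); print(hit,s['clock'],s['eef_pos'],s['force'],s['wrist_torque'])
E
```

```text
True 10.9083 [0.59779042 0.32545828 0.04239347] [ 1.44480121  1.52673909 -1.15794634] [ 0.42001022 -0.49157072 -0.02200819]
```

```bash
python3 - <<'E'
from h import *; from rig import *
h=np.array([0.5979,0.3252])
gripper_open()
s=state(); print(s['clock'],s['eef_pos'],s['force'])
servo_line([*h,.12],speed=0.2)
# view from robot-side right of the inner corner
yaw=np.radians(20); x=R.from_rotvec(down(yaw)).apply([1,0,0])
move_pose([0.54,0.20,.27],down(yaw))
s=state(); print(s['clock'],s['eef_pos'],s['joint_positions'].round(2))
cal,p,d=snap('wrist','w4'); 
for t in ['plate','stud','dowel']:
    for m in masks_of('wrist',t)[:1]: print(t,m['confidence'],m['rect']); np.save(f'pics/w4_{t}.npy',m['pixels'])
print(state()['clock'])
E
```

```text
11.5917 [0.59768539 0.32592397 0.0432353 ] [ 0.40901612  0.16203966 -0.14682975]
12.9583 [0.53984627 0.20061791 0.26868797] [-0.18  0.31 -0.29  1.69  0.09  1.16 -0.14]
plate 0.81 [229.9, 93.3, 351.8, 278.0]
stud 0.93 [131.5, 0.1, 379.4, 117.3]
dowel 0.89 [336.6, 71.3, 359.1, 83.8]
13.1583
```

View pics/w4.png

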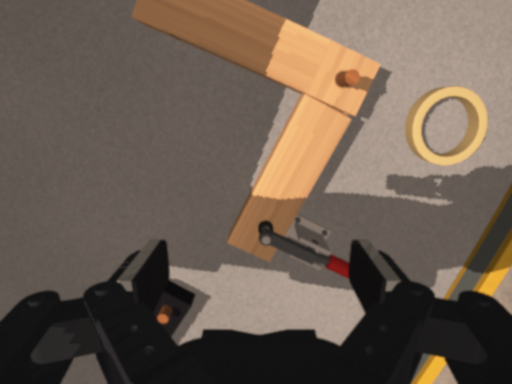

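```bash
python3 - <<'E'
from h import *
cal,p,d=load('w4')
cv2.imwrite('pics/w4z.png',cv2.resize(p[0:270,130:390],None,fx=2.2,fy=2.2,interpolation=cv2.INTER_CUBIC))
P=cloud(cal,d)
b=blobs(cal,d,.068,.09,(300,40,400,110),.075,5); print(b)
E
```

```text
[(array([343,  69,  17,  16, 212], dtype=int32), array([351.03301887,  76.75943396]), array([0.59783732, 0.32442625, 0.075     ]))]
```

View pics/w4z.png

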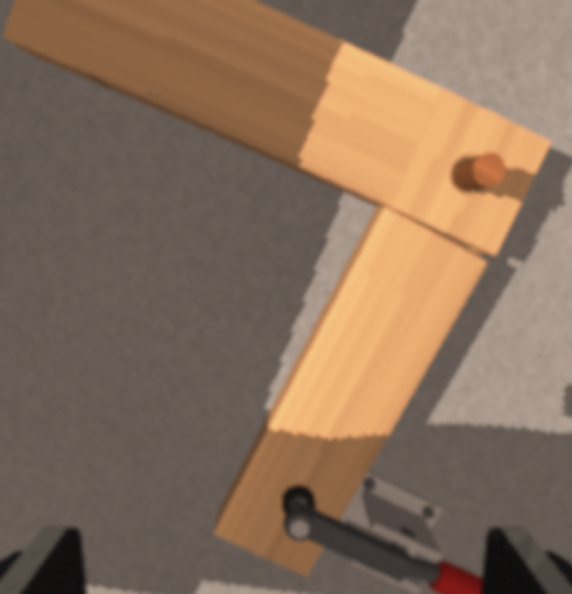

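```bash
python3 - <<'E'
from h import *
from scipy.ndimage import map_coordinates
cal,p,d=load('w4')
hsv=cv2.cvtColor(p,cv2.COLOR_BGR2HSV); g=p[...,2].astype(float)
# outer/inner edges as (a,b)
E={'plate_in_lit':((302,98),(254,193)),'plate_in_dark':((250,198),(232,236)),'stud_in_dark':((140,20),(262,75)),'stud_in_lit':((270,78),(300,91)),
 'plate_out':((349,122),(310,193)),'stud_out_lit':((292,22),(374,60))}
for k,(a,b) in E.items():
    a,b=np.array(a,float),np.array(b,float); t=(b-a)/np.hypot(*(b-a)); n=np.array([-t[1],t[0]])
    s=np.linspace(.05,.95,40); o=np.arange(-8,8.01,1)
    c=a+s[:,None]*(b-a); pts=c[:,None]+o[:,None]*n
    R_=map_coordinates(g,[pts[...,1],pts[...,0]],order=1); S=map_coordinates(hsv[...,1].astype(float),[pts[...,1],pts[...,0]],order=1)
    print(k,n.round(2)); print('  R',np.median(R_,0).astype(int)); print('  S',np.median(S,0).astype(int))
E
```

```text
plate_in_lit [-0.89 -0.45]
  R [241 242 243 243 243 243 243 242 236 219 194 179 173 171 171 171 169]
  S [125 123 123 124 124 123 121 121 124 131 132 119  88  57  46  44  44]
plate_in_dark [-0.9  -0.43]
  R [153 155 157 157 156 157 160 162 157 139 115 102 100 100 100 101 100]
  S [134 134 134 134 134 135 135 135 134 134 132 122  93  61  46  43  42]
stud_in_dark [-0.41  0.91]
  R [138 138 138 136 133 129 124 114 102  98  99 100 100 101 101 101 101]
  S [133 133 133 133 134 133 133 132 126 105  71  50  44  42  42  42  42]
stud_in_lit [-0.4   0.92]
  R [231 230 230 229 226 222 213 188 152 121 107 104 104 106 107 108 105]
  S [130 130 130 131 132 133 134 134 130 111  76  53  45  43  43  43  43]
plate_out [-0.88 -0.48]
  R [ 99  99  99  99  99 100 102 116 154 195 217 224 227 229 229 230 231]
  S [ 42  42  42  42  42  43  47  68 103 125 132 133 132 131 131 131 131]
stud_out_lit [-0.42  0.91]
  R [166 167 166 165 165 165 169 182 216 233 239 240 240 240 240 240 238]
  S [ 44  44  44  44  44  45  52  76 103 118 123 126 126 126 127 127 128]
```

```bash
cat >> h.py <<'E'
from scipy.ndimage import map_coordinates
def edge_line(cal,img,a,b,lev,z,n=60,w=8):
    """crossings of level across line a-b -> world pts at z, robust line: (point,dir,resid rms,count)"""
    a,b=np.array(a,float),np.array(b,float); t=(b-a)/np.hypot(*(b-a)); nn=np.array([-t[1],t[0]])
    s=np.linspace(.04,.96,n); o=np.arange(-w,w+.01,.25); c=a+s[:,None]*(b-a); pts=c[:,None]+o[:,None]*nn
    V=map_coordinates(img.astype(float),[pts[...,1],pts[...,0]],order=1)-lev
    out=[]
    for i in range(n):
        k=np.where(V[i,:-1]*V[i,1:]<0)[0]
        if len(k):
            j=k[np.argmin(abs(o[k]))]; f=V[i,j]/(V[i,j]-V[i,j+1]); out.append(pts[i,j]+f*.25*nn)
    W=at_z(cal,np.array(out),z)[:,:2]
    keep=np.ones(len(W),bool)
    for _ in range(5):
        m=W[keep].mean(0); u=np.linalg.svd(W[keep]-m)[2][0]; r=(W-m)@[-u[1],u[0]]; sd=max(1.5*np.median(abs(r[keep])),2e-4); keep=abs(r)<2.5*sd
    if u@(W[-1]-W[0])<0:u=-u
    return m,u,r[keep].std(),keep.sum()
E
python3 - <<'E'
from h import *
cal,p,d=load('w4')
S=cv2.cvtColor(p,cv2.COLOR_BGR2HSV)[...,1]; g=p[...,2]
L={}
for k,a,b,im,lev,z in [('pi_bot',(300,100),(232,236),S,88,0),('pi_top_l',(302,98),(254,193),g,207,.038),('pi_top_d',(250,198),(232,236),g,130,.038),('po',(349,122),(310,193),S,88,.038),
   ('si_bot',(140,20),(300,92),S,88,0),('so',(292,22),(374,60),S,88,.038),('si_top_l',(270,78),(300,91),g,180,.038),('si_top_d',(140,20),(262,75),g,118,.038)]:
    m,u,r,n=edge_line(cal,im,a,b,lev,z); L[k]=(m,u); print(k,m.round(4),'ang',np.degrees(np.arctan2(u[1],u[0])).round(2),'rms mm',round(r*1e3,2),n)
h=np.array([0.5978,0.3248])
for k,(m,u) in L.items(): print(k,'dist to hole',round(((h-m)@[-u[1],u[0]])*1e3,2))
E
```

```text
pi_bot [0.5499 0.1877] ang -96.88 rms mm 0.12 59
pi_top_l [0.5538 0.2263] ang -97.0 rms mm 0.1 60
pi_top_d [0.5417 0.1235] ang -97.05 rms mm 0.07 60
po [0.6212 0.2344] ang -96.93 rms mm 0.06 60
si_bot [0.4513 0.3016] ang -3.03 rms mm 0.15 60
so [0.5721 0.3596] ang -3.39 rms mm 0.2 60
si_top_l [0.538  0.2968] ang -3.27 rms mm 0.08 60
si_top_d [0.4348 0.3025] ang -2.85 rms mm 0.2 59
pi_bot dist to hole 31.09
pi_top_l dist to hole 31.69
pi_top_d dist to hole 30.94
po dist to hole -34.14
si_bot dist to hole 30.92
so dist to hole -33.26
si_top_l dist to hole 31.35
si_top_d dist to hole 30.39
```

```bash
python3 - <<'E'
from h import *; from rig import *
movej([.54,.40,0,1.65,0,1.08,1.2]); print(state()['clock'],state()['eef_pos'])
move_pose([0.51,-0.32,.25],down(np.radians(38)))
s=state(); print(s['clock'],s['eef_pos'],s['joint_positions'].round(2))
cal,p,d=snap('wrist','w5')
for m in masks_of('wrist','square')[:2]: print(m['confidence'],m['rect']); np.save('pics/w5_sq.npy',m['pixels'])
E
```

```text
15.125 [ 0.51308995 -0.34203686  0.22692294]
15.3833 [ 0.5112803  -0.31848027  0.25130808] [ 0.51  0.36 -0.01  1.65  0.    1.13  1.17]
0.22 [403.4, 68.2, 512.0, 175.6]
```

View pics/w5.png

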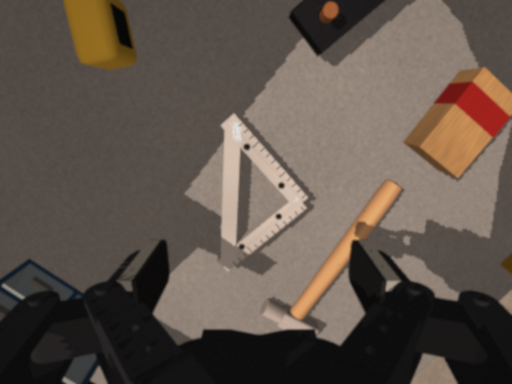

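```bash
cat >> h.py <<'E'
from scipy.optimize import minimize
def sq_poly():
    # square frame, origin mid bar: heel at (-75.4,-75.4); outer hypotenuse
    H=-75.4; L=150
    o=np.array([[H+10,H],[H+L,H],[H,H+L],[H,H+10]])
    return o/1000
def fit_square(P,mask,x0):
    pts=P[mask][:,:2]
    # solid (filled) hull compare: raster in square frame at .5mm
    def rast(v):
        c,s=np.cos(v[2]),np.sin(v[2]); q=(pts-v[:2])@np.array([[c,-s],[s,c]]) # world->square
        x,y=q.T*1000; H=-75.4
        # signed distance to ring: outside outer triangle / inside hole
        dl=x-H; db=y-H; dh=(20/np.sqrt(2)*np.sqrt(2)*0.5*np.sqrt(2)-(x+y))/np.sqrt(2)
        dout=np.minimum(np.minimum(dl,db),10-(x+y)/np.sqrt(2))  # >0 inside outer; bar half width 10
        din=np.maximum.reduce([22-dl,22-db,(x+y)/np.sqrt(2)+10])      # >0 means within material from the hole side (max: any)
        return np.minimum(dout,np.maximum.reduce([22-dl,22-db,(x+y)/np.sqrt(2)+10]))
    f=lambda v: np.mean(np.clip(-rast(v),0,15)) 
    best=minimize(f,x0,method='Nelder-Mead',options=dict(initial_simplex=np.array([x0]+[np.array(x0)+e for e in np.diag([.005,.005,.05])]),xatol=1e-5,fatol=1e-6,maxiter=800))
    return best
E
python3 - <<'E'
from h import *
cal,p,d=load('w5'); P=cloud(cal,d); z=P[...,2]
print('bench z',np.nanmedian(z[150:180,120:180]))
m=(z>.012)&(z<.028); m[:, :210]=0; m[:,320:]=0; m[:105]=0; m[280:]=0
n,l,st,ce=cv2.connectedComponentsWithStats(m.astype(np.uint8)); i=1+np.argmax(st[1:,4]); m=l==i; print(st[i],np.median(z[m]))
heel=at_z(cal,[[307,203]],.02)[0]; a=at_z(cal,[[233,115]],.02)[0]; b=at_z(cal,[[228,266]],.02)[0]
print(heel,a,b,np.hypot(*(a-heel)[:2]),np.hypot(*(b-heel)[:2]),np.hypot(*(a-b)[:2]))
mid=(a+b)/2; dirn=np.arctan2(*( (mid-heel)[:2][::-1])); th=dirn-np.pi/4; print('theta',np.degrees(th),mid)
Q=at_z(cal,np.argwhere(m)[:,::-1],.02); PP=np.zeros_like(P); PP[m]=Q
r=fit_square(PP,m,[mid[0],mid[1],th]); print(r.x,np.degrees(r.x[2]),r.fun)
# overlay
ov=cv2.resize(p[90:290,180:340],None,fx=4,fy=4,interpolation=cv2.INTER_CUBIC)
c,s=np.cos(r.x[2]),np.sin(r.x[2]); Rm=np.array([[c,-s],[s,c]])
H=-75.4
bb=10*np.sqrt(2)
out=np.array([[H+10,H],[-H+bb*1,H],[H,-H+bb],[H,H+10]])/1000
inn=np.array([[H+22,H+22],[-bb-(H+22),H+22],[H+22,-bb-(H+22)]])/1000
for poly in (out,inn):
    W=poly@Rm.T+r.x[:2]; uv=project(cal,np.c_[W,np.full(len(W),.02)]); cv2.polylines(ov,[np.int32(((uv-[180,90])+.5)*4)],True,(0,0,255),1)
cv2.imwrite('pics/w5o.png',ov[:, :])
E
```

```text
bench z 0.001121885667448419
[ 217  113   91  158 5527] 0.02112275761158461
[ 0.5952389  -0.32335257  0.02      ] [ 0.45398473 -0.29372178  0.02      ] [ 0.56935663 -0.45967681  0.02      ] 0.14432852455165246 0.13875947128970795 0.20211814680539722
theta -192.4474076138983 [ 0.51167068 -0.3766993   0.02      ]
[ 0.51209452 -0.37848978 -3.32453101] -190.4815955698455 0.038237504034983626
```

```bash
python3 -c "
import cv2;a=cv2.imread('pics/w5o.png');cv2.imwrite('pics/w5o2.png',cv2.resize(a,(480,600)))"
```

```text
(no output)
```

View pics/w5o2.png

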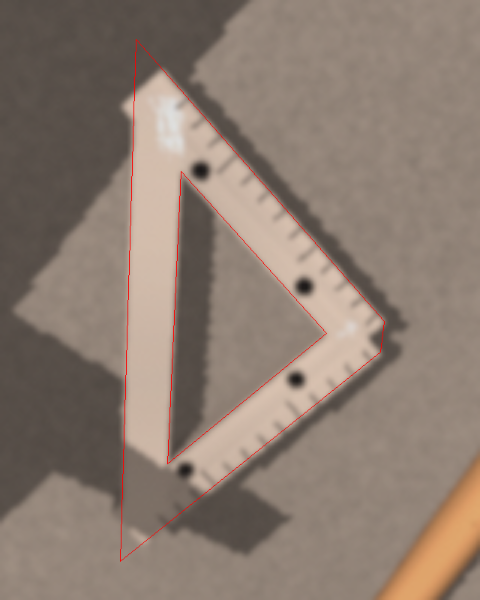

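```bash
python3 - <<'E'
from h import *; from rig import *
o=down(np.radians(34.52)); g=[0.5121,-0.3785]
move_pose([*g,.10],o)
hit=servo_line([*g,.005],speed=0.12,contact_N=8)
s=state(); print(hit,s['clock'],s['eef_pos'],s['force'])
close_gripper(60); s=state(); print(s['clock'],s['eef_pos'],s['force'],s['wrist_torque'],s['gripper_width'])
close_gripper(90)
hit=servo_line([*g,.03],speed=0.1)
s=state(); print(s['clock'],s['eef_pos'],s['force'],s['wrist_torque'],s['gripper_width'])
cal,p,d=snap('wrist','w6')
E
```

```text
False 17.1083 [ 0.5125743  -0.37882664  0.00584912] [ 0.21436557 -0.11832738 -0.19289978]
17.7333 [ 0.51226206 -0.37862489  0.0053786 ] [-0.70033647  0.49640098  5.79225687] [0.18012815 0.33573361 0.03941673] 0.21791088091461683
18.35 [ 0.51228002 -0.3786168   0.03046536] [-0.21614793 -0.15480111 -4.12935418] [-0.03427598  0.09504535  0.03435889] 0.20711020808665298
```

View pics/w6.png

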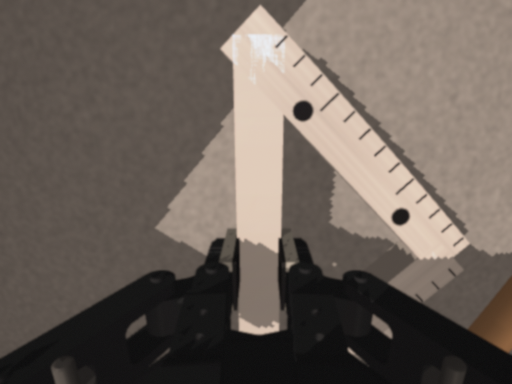

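```bash
python3 - <<'E'
from h import *; from rig import *
s=state(); e=s['eef_pos']
servo_line([e[0],e[1],.16],speed=0.25)
movej([-.47,.25,0,1.95,0,.95,.2])
s=state(); print(s['clock'],s['eef_pos'])
o=down(np.radians(38.05))
move_pose([.4679,.2127,.10],o)
s=state(); print(s['clock'],s['eef_pos'],s['force'],s['gripper_width'],s['joint_positions'].round(2))
hit=servo_line([.4679,.2127,.03],speed=0.15)
cal,p,d=snap('wrist','w7'); cal,p,d=snap('top','t7')
cv2.imwrite('pics/t7z.png',cv2.resize(p[140:260,140:300],None,fx=4,fy=4,interpolation=cv2.INTER_CUBIC))
E
```

```text
21.15 [0.4614298  0.19882544 0.19092117]
21.6083 [0.46820367 0.2121968  0.10043141] [-0.1543761  -0.4992325  -3.07461023] 0.20515447867643724 [-0.48  0.4  -0.    2.    0.    0.75  0.18]
```

View pics/w7.png

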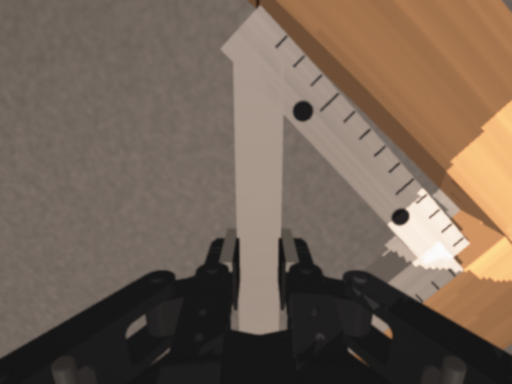

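View pics/t7z.png

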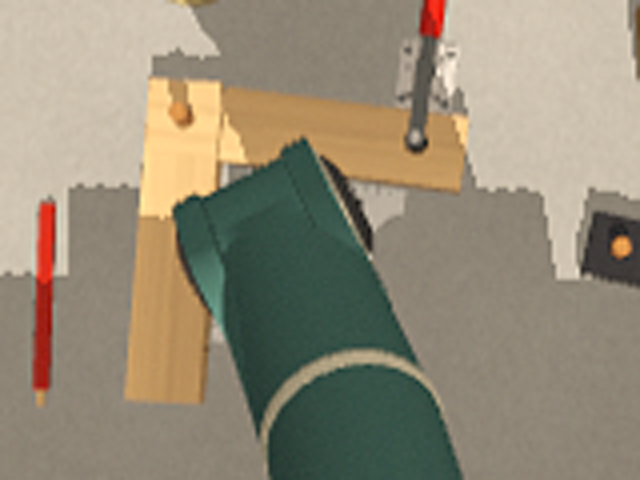

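```bash
python3 - <<'E'
from h import *; from rig import *
hit=servo_line([.4679,.2127,.012],speed=0.1,contact_N=6)
s=state(); print(hit,s['clock'],s['eef_pos'],s['force'])
if not hit: hit=servo_line([.4679,.2127,.0035],speed=0.03,contact_N=3)
s=state(); print(hit,s['clock'],s['eef_pos'],s['force'],s['wrist_torque'])
cal,p,d=snap('wrist','w8')
E
```

```text
True 22.6 [0.46755492 0.21256178 0.0104923 ] [ 0.19488222  0.11694322 -3.59941046]
True 22.6 [0.46755492 0.21256178 0.0104923 ] [ 0.19488222  0.11694322 -3.59941046] [-0.08606858  0.07973428 -0.01266628]
```

View pics/w8.png

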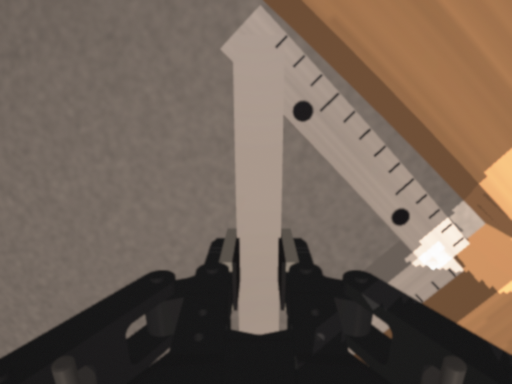

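```bash
python3 - <<'E'
from h import *; from rig import *
hit=servo_line([.4679,.2127,.0035],speed=0.02,contact_N=4)
s=state(); print(hit,s['clock'],s['eef_pos'],s['force'],s['wrist_torque'])
dwell(.15); s=state(); print(s['eef_pos'],s['force'],s['wrist_torque'],s['gripper_width'])
E
```

```text
True 22.975 [0.46811664 0.21281807 0.00544677] [-2.8739592  -1.64544962 10.45028615] [-0.1890779   0.40630018 -0.01015423]
[0.46811023 0.2127879  0.00542846] [-1.72213978 -0.68544013 10.30333909] [-0.14236198  0.38739776  0.00793069] 0.20820667468243084
```

```bash
python3 - <<'E'
from h import *; from rig import *
s=servo_line([.4679,.2127,.0052],speed=0.02); s=state(); print(s['clock'],s['eef_pos'],s['force'])
cal,p,d=snap('wrist','w9')
g=cv2.cvtColor(p,cv2.COLOR_BGR2GRAY); S=cv2.cvtColor(p,cv2.COLOR_BGR2HSV)[...,1]
for (u,v) in [(320,72),(380,142)]: print([int(g[int(v-.76*k),int(u+.65*k)]) for k in range(-12,40,2)])
for (u,v) in [(320,72),(380,142)]: print([int(S[int(v-.76*k),int(u+.65*k)]) for k in range(-12,40,2)])
E
```

```text
23.375 [0.46811319 0.21279051 0.00542577] [-3.28503217 -0.95664816  8.41662793]
[137, 152, 152, 148, 148, 154, 146, 117, 111, 111, 111, 112, 113, 98, 87, 87, 87, 86, 86, 86, 87, 87, 87, 86, 86, 86]
[151, 154, 155, 155, 153, 153, 154, 138, 116, 114, 112, 112, 112, 113, 112, 112, 103, 92, 87, 87, 87, 87, 87, 86, 87, 87]
[40, 42, 42, 41, 41, 41, 41, 43, 40, 40, 43, 42, 44, 88, 130, 130, 130, 129, 129, 129, 130, 126, 130, 129, 131, 129]
[44, 46, 44, 44, 45, 45, 46, 44, 43, 41, 40, 42, 42, 44, 42, 42, 64, 107, 130, 130, 132, 130, 131, 129, 130, 130]
```

View pics/w9.png

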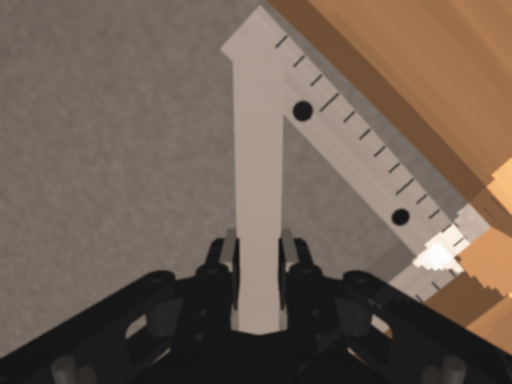

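```bash
cat >> h.py <<'E'
def legs(cal,p,verbose=True):
    g=cv2.cvtColor(p,cv2.COLOR_BGR2GRAY); S=cv2.cvtColor(p,cv2.COLOR_BGR2HSV)[...,1]
    return g,S
def ang(u): return np.degrees(np.arctan2(u[1],u[0]))
E
python3 - <<'E'
from h import *
cal,p,d=load('w9'); g,S=legs(cal,p)
m,u,r,n=edge_line(cal,g,(285,29),(440,208),132,.02,w=6); print('leg edge',m,ang(u),r,n); A=(m,u)
m,u,r,n=edge_line(cal,S,(290,17),(450,184),86,0.0,w=10); print('stud bottom',m,ang(u),r,n); B=(m,u)
# gap at leg ends
for k in (-.06,0,.06):
    q=A[0]+k*A[1]; print('gap',((q-B[0])@[-B[1][1],B[1][0]])*1e3)
cv2.imwrite('pics/w9z.png',cv2.resize(p[180:320,380:512],None,fx=4,fy=4,interpolation=cv2.INTER_CUBIC))
E
```

```text
leg edge [0.46360029 0.28961374] -6.963520764400813 5.1077331431634245e-05 52
stud bottom [0.46735615 0.30090968] -3.0318213721991554 4.454899855107033e-05 60
gap -7.364736489749579
gap -11.47877195770632
gap -15.592807425663057
```

View pics/w9z.png

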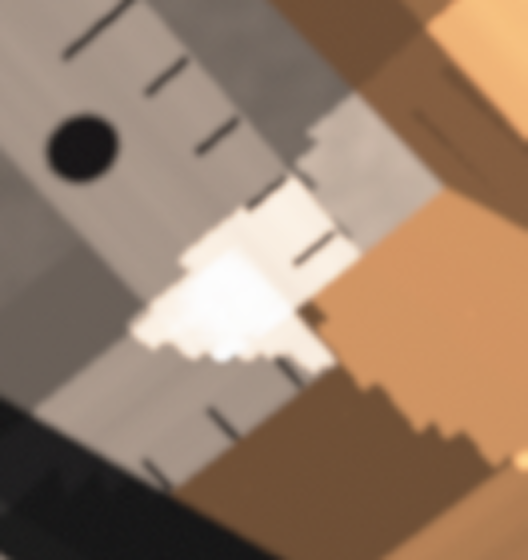

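```bash
cat >> h.py <<'E'
A=np.radians(173.05); px=np.array([np.cos(A),np.sin(A)]); py=np.array([-np.sin(A),np.cos(A)])
home=np.array([.4782,.2316])
def rep(s):
    q=s['eef_pos'][:2]-home; f=s['force']
    print('t',round(s['clock'],2),'rel home mm x',round(q@px*1e3,2),'y',round(q@py*1e3,2),'z',round(s['eef_pos'][2]*1e3,2),'F x',round(f[:2]@px,1),'y',round(f[:2]@py,1),'z',round(f[2],1),'T',s['wrist_torque'].round(2),'yaw',round(np.degrees(np.arctan2(*R.from_rotvec(s['eef_rot']).as_matrix()[[1,0],1])),2))
def goto(x,y,z=.0052,speed=.03,c=None):
    t=home+(x*px+y*py)/1e3; h=rig.servo_line([*t,z],speed=speed,contact_N=c); rep(rig.state()); return h
E
python3 - <<'E'
from h import *; from rig import *
rep(state())
print(goto(3,20,speed=.02,c=8))
E
```

```text
t 23.43 rel home mm x 7.72 y 19.87 z 5.44 F x 2.6 y 1.9 z 7.9 T [-0.3   0.53  0.02] yaw 38.05
t 23.63 rel home mm x 7.14 y 19.85 z 5.44 F x 0.3 y 0.7 z 8.0 T [-0.12  0.09  0.06] yaw 38.08
True
```

```bash
python3 - <<'E'
from h import *; from rig import *
for x in [5,3,2,1,0,-.5,-1,-1.5,-2]:
    goto(x,20,speed=.03); s=state(); f=s['force'][:2]@px
    if f>9: break
E
```

```text
t 23.88 rel home mm x 5.0 y 19.67 z 5.43 F x 3.2 y -0.2 z 8.7 T [0.01 0.68 0.07] yaw 38.1
t 24.13 rel home mm x 3.46 y 19.6 z 5.44 F x 7.9 y 0.7 z 11.7 T [0.13 1.4  0.2 ] yaw 38.13
t 24.38 rel home mm x 2.74 y 19.58 z 5.42 F x 8.7 y 0.4 z 13.6 T [0.18 1.84 0.17] yaw 38.13
t 24.63 rel home mm x 1.71 y 19.53 z 5.45 F x 8.7 y 0.7 z 13.2 T [0.21 1.82 0.2 ] yaw 38.13
t 24.88 rel home mm x 0.73 y 19.53 z 5.42 F x 9.2 y 0.9 z 12.1 T [0.28 1.73 0.16] yaw 38.14
```

```bash
python3 - <<'E'
from h import *; from rig import *
goto(.7,20,z=.0058)
for x in [0,-.5,-1,-1.5,-2]:
    goto(x,20,z=.0058,speed=.03); s=state(); f=s['force'][:2]@px
    if f>10: break
cal,p,d=snap('wrist','w10')
cv2.imwrite('pics/w10z.png',cv2.resize(p[180:320,380:512],None,fx=4,fy=4,interpolation=cv2.INTER_CUBIC))
E
```

```text
t 25.13 rel home mm x 0.66 y 19.93 z 5.71 F x 1.0 y -0.8 z -1.5 T [0.21 0.11 0.12] yaw 38.09
t 25.38 rel home mm x -0.15 y 20.03 z 5.71 F x -0.5 y -1.1 z -2.1 T [ 0.16 -0.05  0.04] yaw 38.07
t 25.63 rel home mm x -0.34 y 20.01 z 5.73 F x 1.3 y 0.0 z -3.2 T [ 0.24  0.41 -0.06] yaw 38.08
t 25.88 rel home mm x -0.37 y 20.0 z 5.62 F x 5.7 y -1.5 z -1.6 T [ 0.39  1.06 -0.02] yaw 38.1
t 26.13 rel home mm x -0.37 y 19.99 z 5.54 F x 7.6 y -2.6 z 0.4 T [ 0.48  1.57 -0.03] yaw 38.11
t 26.38 rel home mm x -0.43 y 19.97 z 5.53 F x 11.2 y -1.7 z 3.0 T [ 0.52  2.19 -0.03] yaw 38.13
```

View pics/w10z.png

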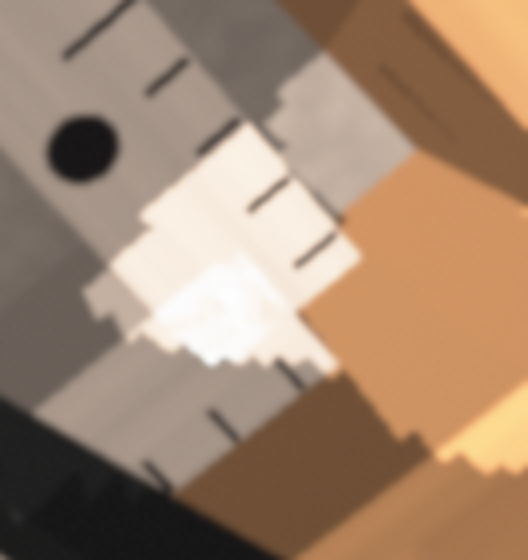

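```bash
python3 - <<'E'
from h import *; from rig import *
for y in [18,16,14,13,12,11,10,9,8,7,6,5]:
    goto(-1.5,y,z=.0056,speed=.03)
    f=state()['force'][:2]@py
    if f>16: break
cal,p,d=snap('wrist','w11')
E
```

```text
t 26.68 rel home mm x -0.37 y 19.48 z 5.45 F x 11.0 y 9.3 z 10.4 T [-1.41  2.22 -0.05] yaw 38.05
t 26.93 rel home mm x -0.31 y 18.68 z 5.42 F x 11.5 y 15.8 z 15.6 T [-2.94  2.65 -0.06] yaw 38.0
t 27.18 rel home mm x -0.23 y 17.23 z 5.41 F x 11.9 y 19.5 z 18.3 T [-3.59  2.91 -0.05] yaw 37.97
```

View pics/w11.png

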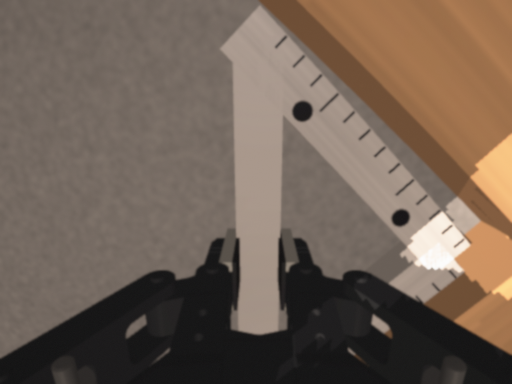

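```bash
python3 - <<'E'
from h import *; from rig import *
goto(-.7,17,z=.0068)
goto(-.7,15.5,z=.0068)
goto(-.7,14.5,z=.0068)
E
```

```text
t 27.49 rel home mm x -0.31 y 17.39 z 6.6 F x 4.7 y 2.2 z -4.1 T [-0.47  0.94  0.01] yaw 38.07
t 27.74 rel home mm x -0.34 y 15.33 z 6.56 F x 5.5 y 0.4 z -5.0 T [-0.09  1.16 -0.06] yaw 38.11
t 27.99 rel home mm x -0.3 y 14.51 z 6.56 F x 5.9 y 1.3 z -3.5 T [-0.25  1.24 -0.06] yaw 38.1
```

```bash
python3 - <<'E'
from h import *; from rig import *
for y in [13,12,11,10,9,8,7]:
    goto(-.7,y,z=.0060,speed=.03)
    f=state()['force'][:2]@py
    if f>16: break
cal,p,d=snap('wrist','w12')
g,S=legs(cal,p)
m,u,r,n=edge_line(cal,g,(285,29),(440,208),132,.02,w=6); print('leg',ang(u),r,n)
E
```

```text
t 28.24 rel home mm x -0.39 y 12.97 z 5.82 F x 5.6 y 2.1 z -3.4 T [-0.27  1.22 -0.  ] yaw 38.09
t 28.49 rel home mm x -0.33 y 12.11 z 5.8 F x 5.6 y 2.9 z -2.9 T [-0.42  1.17  0.03] yaw 38.09
t 28.74 rel home mm x -0.37 y 11.65 z 5.77 F x 5.8 y 5.1 z -1.5 T [-1.05  1.25  0.03] yaw 38.07
t 28.99 rel home mm x -0.35 y 11.23 z 5.7 F x 5.0 y 9.1 z -0.3 T [-1.67  1.36  0.02] yaw 38.05
t 29.24 rel home mm x -0.25 y 10.5 z 5.66 F x 6.1 y 10.6 z -0.4 T [-1.99  1.48  0.14] yaw 38.05
t 29.49 rel home mm x -0.2 y 9.58 z 5.66 F x 7.1 y 11.1 z 1.0 T [-2.13  1.58  0.13] yaw 38.05
t 29.74 rel home mm x -0.12 y 8.67 z 5.63 F x 5.9 y 10.4 z 2.5 T [-2.13  1.67  0.21] yaw 38.05
leg -6.629666058530465 5.993294746698117e-05 51
```

View pics/w12.png

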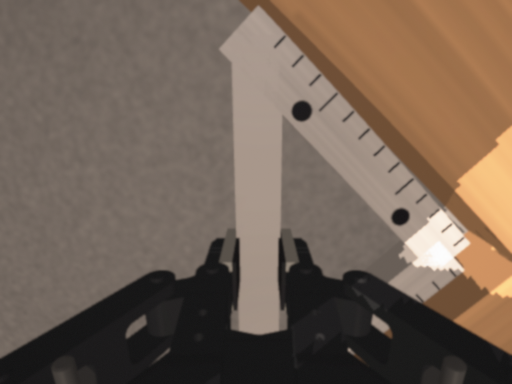

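```bash
cat >> h.py <<'E'
def gotoy(x,y,yaw,z=.0058,speed=.03):
    t=home+(x*px+y*py)/1e3; h=rig.servo_line([*t,z],rotation=down(np.radians(yaw)),speed=speed); rep(rig.state()); return h
def lookleg(f):
    cal,p,d=snap('wrist',f); g,S=legs(cal,p)
    m,u,r,n=edge_line(cal,g,(285,29),(440,208),132,.02,w=6); print('leg',ang(u).round(2),r,n,'y of edge',round((m-home)@py*1e3,2))
    return cal,p,d
E
python3 - <<'E'
from h import *; from rig import *
for y in [7,6,5,4]:
    gotoy(-1.3,y,37.7)
    f=state()['force'][:2]@py
    if f>19: break
lookleg('w13')
E
```

```text
t 30.04 rel home mm x -0.27 y 8.52 z 5.44 F x 9.8 y 11.0 z 6.3 T [-2.06  2.31  0.47] yaw 37.7
t 30.29 rel home mm x -0.31 y 8.19 z 5.42 F x 10.7 y 15.2 z 7.6 T [-2.86  2.52  0.43] yaw 37.68
t 30.54 rel home mm x -0.43 y 7.5 z 5.46 F x 10.5 y 17.5 z 8.1 T [-3.3   2.53  0.42] yaw 37.65
t 30.79 rel home mm x -0.42 y 6.82 z 5.44 F x 10.8 y 19.0 z 9.7 T [-3.67  2.63  0.41] yaw 37.64
leg -6.88 7.129047886312242e-05 52 y of edge -68.59
```

View pics/w13.png

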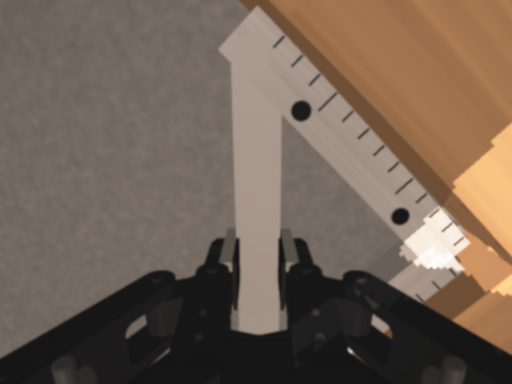

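```bash
python3 - <<'E'
from h import *; from rig import *
for y in [5,4,3,2]:
    gotoy(-1.1,y,37.65,z=.0063)
    f=state()['force'][:2]@py
    if f>19: break
cal,p,d=lookleg('w14')
g=p[...,2]
for (u,v) in [(320,72),(380,142)]: print([int(g[int(v-.76*k),int(u+.65*k)]) for k in range(-6,40,2)])
E
```

```text
t 31.09 rel home mm x -0.33 y 6.64 z 5.79 F x 6.1 y 9.5 z -1.7 T [-2.15  1.59  0.49] yaw 37.64
t 31.34 rel home mm x -0.26 y 5.53 z 5.73 F x 7.3 y 9.3 z -2.8 T [-1.94  1.75  0.52] yaw 37.66
t 31.59 rel home mm x -0.17 y 4.51 z 5.7 F x 6.9 y 9.1 z -2.4 T [-2.    1.81  0.56] yaw 37.67
t 31.84 rel home mm x -0.13 y 3.53 z 5.69 F x 7.5 y 9.2 z -2.5 T [-1.91  1.8   0.55] yaw 37.67
leg -6.73 5.878261612048247e-05 51 y of edge -71.86
[80, 83, 129, 126, 111, 110, 110, 110, 112, 135, 150, 149, 149, 148, 151, 155, 157, 162, 161, 160, 157, 157, 159]
[166, 164, 165, 163, 140, 112, 111, 111, 111, 111, 113, 138, 150, 150, 150, 151, 152, 158, 160, 161, 159, 157, 156]
```

View pics/w14.png

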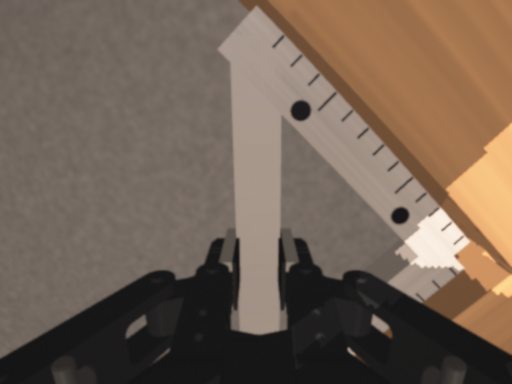

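```bash
cat >> h.py <<'E'
def studang(cal,p,a=(290,21),b=(425,170)):
    m,u,r,n=edge_line(cal,p[...,2],a,b,130,.038,w=7); print('stud',ang(u).round(2),round(r*1e3,2),n,'y at x=110:',round((((m-home)@py)+(u@py)/(u@px)*((.110-.1074)-(m-home)@px))*1e3,2))
E
python3 - <<'E'
from h import *
for f in ['w9','w13','w14']:
    cal,p,d=load(f); studang(cal,p)
E
```

```text
Traceback (most recent call last):
  File "h.py", line 102, in studang
    m,u,r,n=edge_line(cal,p[...,2],a,b,130,.038,w=7); print('stud',ang(u).round(2),round(r*1e3,2),n,'y at x=110:',round((((m-home)@py)+(u@py)/(u@px)*((.110-.1074)-(m-home)@px))*1e3,2))
            ~~~~~~~~~^^^^^^^^^^^^^^^^^^^^^^^^^^^^^^^
  File "h.py", line 58, in edge_line
    W=at_z(cal,np.array(out),z)[:,:2]
      ~~~~^^^^^^^^^^^^^^^^^^^^^
  File "h.py", line 10, in at_z
    d=rays(cal,uv); e=np.asarray(cal['eye']); z=np.broadcast_to(z,(len(d),))
  File "h.py", line 6, in rays
    n=cv2.undistortPoints(np.asarray(uv,float).reshape(-1,1,2),K,np.asarray(cal['D'],float)).reshape(-1,2)
      ~~~~~~~~~~~~~~~~~~~^^^^^^^^^^^^^^^^^^^^^^^^^^^^^^^^^^^^^^^^^^^^^^^^^^^^^^^^^^^^^^^^^^^
cv2.error: OpenCV(4.12.0) /io/opencv/modules/calib3d/src/undistort.dispatch.cpp:347: error: (-215:Assertion failed) CV_IS_MAT(_src) && CV_IS_MAT(_dst) && (_src->rows == 1 || _src->cols == 1) && (_dst->rows == 1 || _dst->cols == 1) && _src->cols + _src->rows - 1 == _dst->rows + _dst->cols - 1 && (CV_MAT_TYPE(_src->type) == CV_32FC2 || CV_MAT_TYPE(_src->type) == CV_64FC2) && (CV_MAT_TYPE(_dst->type) == CV_32FC2 || CV_MAT_TYPE(_dst->type) == CV_64FC2) in function 'cvUndistortPointsInternal'
```

```bash
python3 - <<'E'
from h import *
for f in ['w13','w14']:
    cal,p,d=load(f)
    try: studang(cal,p)
    except Exception as e: print(f,'fail')
E
```

```text
stud -4.6 0.03 60 y at x=110: -71.5
stud -5.57 0.03 60 y at x=110: -73.4
```

```bash
python3 - <<'E'
from h import *; from rig import *
for i,y in enumerate([2,1.3,.6,0]):
    gotoy(-1.5,y,37.4,z=.0062)
    cal,p,d=lookleg(f'w15_{i}'); studang(cal,p)
    f=state()['force'][:2]@py
    if f>19: break
E
```

```text
t 32.14 rel home mm x -0.28 y 3.38 z 5.64 F x 9.2 y 8.6 z -0.3 T [-1.76  2.23  0.73] yaw 37.44
leg -6.84 7.954531284743167e-05 53 y of edge -72.01
stud -5.64 0.03 60 y at x=110: -73.57
t 32.44 rel home mm x -0.38 y 2.84 z 5.6 F x 8.5 y 10.0 z -0.9 T [-1.91  2.04  0.65] yaw 37.42
leg -6.94 8.772913227721648e-05 52 y of edge -72.6
stud -5.87 0.03 60 y at x=110: -74.0
t 32.74 rel home mm x -0.36 y 2.23 z 5.55 F x 8.1 y 10.6 z -1.1 T [-1.98  1.97  0.67] yaw 37.42
leg -6.95 5.317329660682832e-05 51 y of edge -73.18
stud -6.05 0.03 60 y at x=110: -74.38
t 33.04 rel home mm x -0.42 y 1.67 z 5.58 F x 8.6 y 10.9 z -1.6 T [-2.06  1.96  0.6 ] yaw 37.42
leg -6.96 6.020428262879396e-05 51 y of edge -73.72
stud -6.22 0.03 60 y at x=110: -74.72
```

```bash
ls pics | grep w15
```

```text
w15_0.npz
w15_0.png
w15_1.npz
w15_1.png
w15_2.npz
w15_2.png
w15_3.npz
w15_3.png
```

```bash
python3 - <<'E'
from h import *; from rig import *
for i,y in enumerate([-.6,-1.2,-1.8,-2.3]):
    gotoy(-1.5,y,37.4,z=.0062)
    cal,p,d=lookleg(f'w16_{i}'); studang(cal,p)
    f=state()['force'][:2]@py
    if f>14: break
E
```

```text
t 33.34 rel home mm x -0.39 y 1.09 z 5.56 F x 8.3 y 11.5 z -1.0 T [-2.06  1.95  0.67] yaw 37.42
leg -6.96 6.73517368264444e-05 52 y of edge -74.29
stud -6.4 0.03 60 y at x=110: -75.08
t 33.64 rel home mm x -0.42 y 0.51 z 5.55 F x 8.9 y 11.2 z -1.1 T [-2.06  2.    0.57] yaw 37.42
leg -6.95 6.651722082670503e-05 52 y of edge -74.88
stud -6.59 0.03 60 y at x=110: -75.45
t 33.94 rel home mm x -0.39 y -0.1 z 5.54 F x 7.6 y 10.1 z -2.3 T [-2.07  1.99  0.69] yaw 37.42
leg -6.96 6.708167109803942e-05 52 y of edge -75.47
stud -6.79 0.03 60 y at x=110: -75.82
t 34.24 rel home mm x -0.4 y -0.53 z 5.53 F x 8.0 y 11.3 z -1.4 T [-2.13  2.03  0.68] yaw 37.41
leg -6.95 6.832332496316918e-05 51 y of edge -75.9
stud -6.94 0.03 60 y at x=110: -76.11
```

```bash
python3 - <<'E'
from h import *; from rig import *
for i,y in enumerate([-2.6,-2.8,-3.0]):
    gotoy(-1.5,y,37.4,z=.0060)
    cal,p,d=lookleg(f'w17_{i}'); studang(cal,p)
    f=state()['force'][:2]@py
    if f>15: break
E
```

```text
t 34.54 rel home mm x -0.4 y -0.58 z 5.47 F x 9.9 y 13.4 z 4.5 T [-2.53  2.31  0.57] yaw 37.4
leg -6.97 7.86237171476799e-05 51 y of edge -75.94
stud -6.96 0.03 60 y at x=110: -76.14
t 34.84 rel home mm x -0.42 y -0.61 z 5.49 F x 9.4 y 14.9 z 3.3 T [-2.76  2.36  0.62] yaw 37.4
leg -6.95 8.931912726720984e-05 51 y of edge -75.93
stud -6.95 0.03 60 y at x=110: -76.14
t 35.14 rel home mm x -0.42 y -0.61 z 5.48 F x 9.0 y 16.0 z 5.1 T [-2.99  2.44  0.64] yaw 37.39
leg -6.95 0.00010002922628201645 51 y of edge -75.93
stud -6.96 0.03 60 y at x=110: -76.15
```

```bash
python3 - <<'E'
import glob,cv2
f=sorted(glob.glob('pics/w17_*.png'))[-1]; p=cv2.imread(f); cv2.imwrite('pics/w17z.png',cv2.resize(p[0:300,220:512],None,fx=2,fy=2,interpolation=cv2.INTER_CUBIC)); print(f)
E
```

```text
pics/w17_2.png
```

View pics/w17z.png

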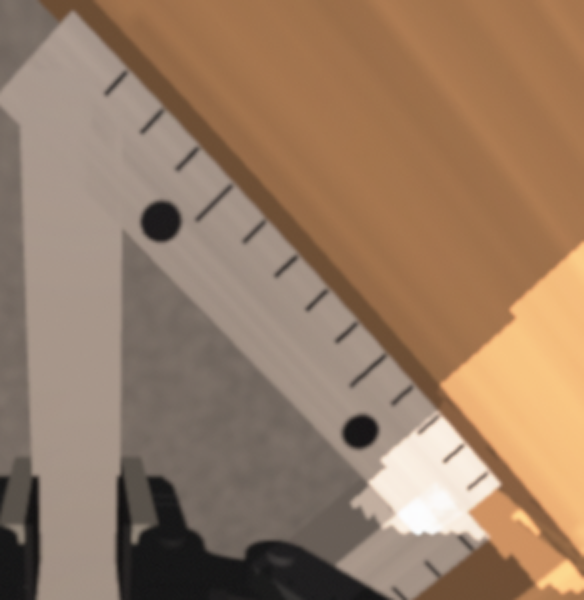

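```bash
python3 - <<'E'
from h import *; from rig import *
dwell(.7); rep(state()); print(state()['gripper_width'])
cal,p,d=lookleg('w18'); studang(cal,p)
cal,p,d=snap('top','t18'); cal,p2,d2=snap('scene','s18')
b=blobs(cal,d2,.068,.09,(200,130,380,240),.075,5); print(b)
cv2.imwrite('pics/t18z.png',cv2.resize(p[130:260,140:420],None,fx=2.8,fy=2.8,interpolation=cv2.INTER_CUBIC))
cv2.imwrite('pics/s18z.png',cv2.resize(p2[120:300,100:380],None,fx=2.8,fy=2.8,interpolation=cv2.INTER_CUBIC))
E
```

```text
t 35.89 rel home mm x -0.37 y -0.58 z 5.44 F x 9.2 y 15.6 z 5.2 T [-3.02  2.5   0.67] yaw 37.39
0.20554293528970322
leg -6.95 9.884759794756536e-05 51 y of edge -75.93
stud -6.95 0.03 60 y at x=110: -76.14
[(array([337, 135,  22,  15, 135], dtype=int32), array([347.0962963 , 142.35555556]), array([0.49747365, 0.60600452, 0.075     ])), (array([258, 169,   8,   7,  28], dtype=int32), array([261.67857143, 171.32142857]), array([0.44074489, 0.20008262, 0.075     ])), (array([268, 170,  14,   8,  53], dtype=int32), array([273.88679245, 173.66037736]), array([0.48117144, 0.22519474, 0.075     ])), (array([284, 172,   7,   6,  21], dtype=int32), array([286.85714286, 174.85714286]), array([0.51714219, 0.25691591, 0.075     ])), (array([313, 178,   5,   4,  13], dtype=int32), array([315.38461538, 179.07692308]), array([0.60217105, 0.3185893 , 0.075     ])), (array([266, 196,   9,   9,  29], dtype=int32), array([269.48275862, 199.51724138]), array([0.58987147, 0.11375865, 0.075     ])), (array([276, 204,   6,   6,  11], dtype=int32), array([278.27272727, 207.09090909]), array([0.63936154, 0.11028408, 0.075     ]))]
```

View pics/t18z.png

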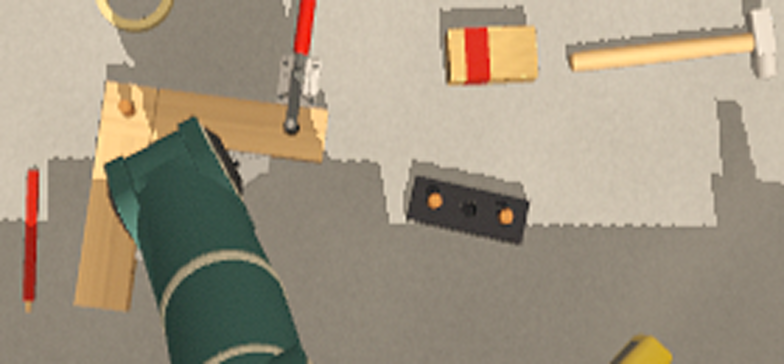

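View pics/s18z.png

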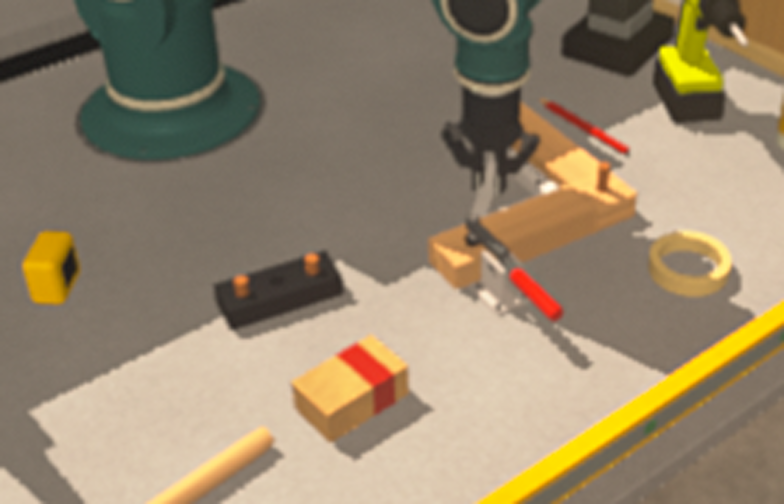

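```bash
python3 - <<'E'
from rig import *
job_done(); print(state()['clock'])
E
```

```text
the job is handed in; nothing more can be done
the job is handed in; nothing more can be done
```

The job is handed in, after about 36 s of the 69 s allowed. The arm is still gripping the square, pressed against both timbers.

**Dowel:** I took the long dowel from the middle pocket and lowered it into the hole until it met the bench. After I let go, its top measured about 75 mm above the bench, as it should when home.

**Square:** I gripped it by the bar, laid it flat in the inside corner and slid it along the plate until the stud swung square.
- **Alignment:** in the last wrist picture, the stud's inner face and the square's leg edge were both at -6.95°. The plate's edge, measured earlier and turned by 90°, was at about -6.95° too. The stud's starting lean was about 3.9°.
- **Contact:** over the last pushes the force rose from about 11 N to 16 N with almost no further movement. That is how I judged it flush on the stud and not past square.
- **Hold:** a 0.7 s hold just before handing in showed no drift. The forces were about 9 N towards the plate, 16 N towards the stud and 5 N up from the bench.

**Rest of the bench:** the two short dowels are still in their pockets, and the last top and scene pictures show nothing else disturbed.

**Disagreements and limits:**
- The square's final position differed from my camera estimate by 0.4 mm (x) and 0.6 mm (y), within the 2 mm calibration.
- The square turned about 0.3° in the grip while pushing the stud. I corrected that by turning the wrist.
- The arm hid part of the square's edge along the plate, so flushness there rests on the contact force and the matching angle.

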